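# Put the setting block away and open the comparator gauge to its marker

### The job

The comparator gauge on the bench has just been zeroed: lift the aluminium setting block out from between its anvils and put it away, fully seated, in its own slot of the wooden rack (the slot cut to its length). Then take the knob of the gauge's spring-loaded carriage, pull it back until the index line on the carriage stands level with the line of the clamp-on marker beside the scale, and finish still holding it there against the spring, so that the next part can be loaded. Leave the marker where it is set and everything else on the bench undisturbed.

Things in the scene. Friction and masses are not known exactly. Their poses are not given: they have to be found in the camera images.
- gauge: comparator gauge, fixed; grey base 300 x 84 x 16 mm. Origin: centre of its underside; x along it, y left, z up. From -x (nearest the robot): bracket with spring barrel (top 58 mm up), carriage, gap with work rest (30 x 20 mm, top 36 mm up), fixed anvil face at x = 75 mm in a post (top 64 mm), dial face up (top 59 mm, to x = 182 mm). Anvils 12 mm thick on y = 0, z = 48 mm. Scale on the +y side
- carriage (a joint): travel of the spring-loaded dark steel carriage (m): 0 = closed (anvils 45 mm apart), grows as it is pulled along the gauge's own -x, stop at 0.058. The spring pushes it towards 0: about 3 N at 0 plus 110 N/m. It starts at 0.015, resting on the 60 mm setting block between the anvils; with the block gone it springs to 0
- knob (a point): middle of the black upright round knob on the carriage, 20 mm in diameter: its head reaches 12.5 mm above and below this point, over a 6 mm high stem 15 mm thick that stands on the carriage's flat top (50 x 56 mm, 56 mm above the bench). Moves with the carriage
- index_line (a point): end of the dark line on the small steel index plate on the carriage's +y side, over the scale bar. Same axes as the gauge; moves with the carriage
- marker (a joint): position of the clamp-on marker along the scale (m), in the carriage's units: the lines are level when joint carriage equals joint marker. Set by the last user between 0.026 and 0.048; it is clamped, leave it
- marker_line (a point): inner end of the dark line on the marker, a steel rider 14 x 16 mm, top 28 mm above the bench, with a thumbscrew on its outer side, clamped on the +y edge of the scale. The index line is to stand at the same place along the gauge's own x. Same axes as the gauge
- setting_block: plain aluminium setting block 60 (own x) x 25 (y) x 24 mm (z) with two small holes in its top, 50 g. Origin: centre of its underside. At the start it lies on the work rest, its length along the gauge, lightly clamped endwise by the anvils (about 5 N); it lifts straight out when taken by its long sides
- nest_60: wooden nest 112 (own x) x 46 (y) x 30 mm (z), fixed, with a pocket for the 60 mm block; one of three side by side in the rack, in any order, told apart by pocket length. Origin: centre of its underside, 4 mm above the bench. Central pocket 66 x 30 mm, 12 mm deep, open above, length along own x, 3 mm chamfer; label card at -x shows the block's outline at half size
- slot_60 (a point): centre of the floor of the 60 mm pocket, 12 mm below the nest's top; a seated block has its origin here, stands 12 mm out, either way round
- nest_75: the same nest with a pocket 81 x 30 mm, for a 75 mm block that is away: empty, not the place for this block
- nest_45: the same nest with a pocket 51 x 30 mm, with its 45 mm block in it
- short_block: aluminium setting block 45 x 25 x 24 mm seated in nest_45; to be left there. Origin: centre of its underside
- clamp: C-clamp lying on the bench, 132 x 111 x 21 mm, bystander
- gear: white printed gear lying flat, 56 mm across, 15 mm high, bystander
- fixings: card box of fixings 65 x 110 x 40 mm, bystander
- bracket: steel angle bracket 40 x 70 x 69 mm, standing on one leg, bystander
- offcut: timber offcut 38 x 140 x 19 mm, bystander
- measure: tape measure 36 x 89 x 65 mm, bystander
- brush: flat paint brush 52 x 206 x 15 mm, bystander
There are look-alikes about, which are no part of the job. Leave any blue or turquoise look-alike of the setting_block alone.

How it is judged:
By the outcome, as a careful person would: the job done as asked, in the order asked, and still so for the second after the job is handed in, while the arm keeps its last pose, push and grip.
It also fails if it takes over 61 s, if anything falls off the work surface, if the arm or the gripper's body presses on something with over 40 N, if the wrist force passes 120 N, or if a joint passes its speed limit or range.

### The arm

A 6-joint arm with a two-finger parallel gripper is mounted at the origin on a cart in front of the work surface, level with it; the furniture and walls round the work are solid. World frame = base frame: x ahead of the robot, y to its left, z up, the work surface at z = 0. Lengths are in mm, angles in rad, forces in N, time in s.
With the tool pointing down it reaches from about 400 to 925 mm from the base axis. Payload 12.5 kg.
Tool frame: the origin (TCP) lies between the finger pads; the fingertips stand 19 mm ahead of it and the grasp point (between the pads) is the TCP (env.nose_length is the distance from the TCP to the fingertips, in mm); z points along the fingers, y is the line along which they close (so a half turn about z gives the same grasp; the last joint's range is limited). The gripper opens to 95 mm and grips with 3 to 60 N. Pads are 20 mm wide; open, the fingers measure 119 mm over their backs; the gripper's body (75 mm by 180 mm) begins 59 mm behind the grasp point.
Start: joints at [-0.106, 0.491, 1.559, -0, 1.092, -0.106], TCP at [625.016, 0.021, 233.661] pointing down, gripper open.
Joint ranges: [-3.1, 3.1], [-0.84, 2.19], [0.05, 2.79], [-1.13, 4.28], [0.06, 2.93], [-2.69, 2.69]. Speed limits (rad/s): [2.22, 2.22, 2.79, 3.14, 3.14, 3.14].

### API

Orientations are given as [roll, pitch, yaw] about the fixed x, y, z axes, in that order (R = Rz(yaw) Ry(pitch) Rx(roll)).
In Python, from cell import env gives the robot as it stands. The module is installed in compiled form; this text tells all that it offers.
- The arm moves only by the tool drive_tool, never from a script. Its argument "rows" is a list that holds one entry, the list of rows, each a list of 7 numbers: the shift along the tool's x, y, z scaled (see below), then the turn, a rotation vector about the tool's x, y, z scaled (see below), then the opening, from 0 (shut) to 1 (fully open). In form: [[[tx, ty, tz, ax, ay, az, jaw], ...]]. A call has 1 to 5 rows; each row shifts and turns the commanded pose from where the row before left it, along the tool's axes as they then stand; what a row does not reach is not made up. The controller multiplies each number of a shift by 250 mm and each number of a turn by 180 degrees. A row lasts 1/8 s, in which the tool goes at most 62.5 mm and 10.7 degrees, less where a joint would pass 70% of its speed; a pose out of reach is approached as far as the arm can. A call with a number of a shift or a turn outside -1 to 1 is refused whole. A call with a gripper value outside its range is refused whole. The fingers move at their own pace and stop on an object; the grip force is fixed at half the most. Time passes only in rows, so rows that do not move let the fingers close. It gives the time, the measured TCP pose, the force, the opening and the grip force at its end, in the units of the state.
- env.state(): the state, without advancing time (a new reading comes with each control period).
- env.read_camera(name): name is "scene" or "side" or "wrist"; returns a dict with "color" (480x640x3 uint8, blue, green, red), "camera_matrix" (3x3 intrinsics, pixels), "pose" (4x4, takes a point from camera to world coordinates). Camera axes: x right, y up, looking along -z (the intrinsics and any distortion apply to the point x, -y, -z); pixel columns grow to the right and rows downward; lengths in mm; the calibration is good to about 2 mm. A picture is of the moment at which its call begins. There is no depth.
- env.job_done(): hands the job in; it is judged then, once.
Trained networks look in a picture, given as the dict that the camera call returned (one of the last four; its "shot" number tells which), for a name from the list of things; names that differ only in an ending like _2 or _b are one class to them, and where a whole thing is asked for, a point or a joint stands for the part that bears it (a point fixed in the world has none). Each returns a list of dicts, best first, with "score" (0 to 1); they miss things now and then, are a little off and sometimes report something else, mostly with a low value. They report only what shows in the picture. A call takes as long as a camera call. They do not tell look-alikes from the thing itself.
- env.search_frame(name, picture): "at" ([x, y, z] in mm, in the coordinates of the camera as it stood for that picture, good to about 4 mm: the middle of the surface that is visible of it).
- env.place_of(name, picture): "at" ([x, y, z] in mm, in the coordinates of the camera as it stood for that picture, good to about 4 mm: a listed point, or the origin of a listed thing).
The state is a dict: "t": time; "joints": joint angles; "qvel": joint speeds; "tau": joint torques, N m; "eef_pos": TCP position; "tcp_rot": TCP orientation; "ft_force": force on the tool from outside, world axes, zero at the start; "moment": the same for the moment, N m; "opening": opening from 0.0 (shut) to 1.0 (fully open); "grip_force": force on a finger pad.
Only numpy, scipy, OpenCV 4.12 (cv2) and the standard library are available. Lean on these libraries where they do the work, as an engineer would, in place of code of your own. Each camera call takes 0.05 s, during which the arm holds its last target. There are 200 camera calls.

## Working session

There is one attempt and no reset: what is moved stays moved. The work goes in short steps, Python scripts to look and compute and a tool call to move; the robot and the scene stay as the last step left them, time stands still between calls to the robot, and variables do not carry over. Pictures are saved under pics/ and viewed, at most 12 in all, crops included, and the job is handed in when it is done.

Besides the shell and the picture viewer there is one more tool, called by a JSON object that holds its "fn" and its "kwargs". drive_tool: Moves the arm, as the interface text tells. Its arguments: {"type":"object","properties":{"rows":{"type":"array","items":{"type":"array","items":{"type":"array","items":{"type":"number","minimum":-1,"maximum":1}}}}},"required":["rows"]}

```bash
mkdir -p pics; cat > h.py <<'E'
import numpy as np, cv2
from cell import env
def w(p,at): return (p["pose"]@np.r_[at,1])[:3]
def pix(p,X):
    c=np.linalg.inv(p["pose"])@np.r_[X,1]; v=p["camera_matrix"]@[c[0],-c[1],-c[2]]; return v[:2]/v[2]
def onplane(p,uv,z):
    d=np.linalg.inv(p["camera_matrix"])@[uv[0],uv[1],1]; d=p["pose"][:3,:3]@[d[0],-d[1],-d[2]]; o=p["pose"][:3,3]
    return o+d*(z-o[2])/d[2]
def tri(ps,uvs):
    A=[];b=[]
    for p,uv in zip(ps,uvs):
        d=np.linalg.inv(p["camera_matrix"])@[uv[0],uv[1],1]; d=p["pose"][:3,:3]@[d[0],-d[1],-d[2]]; d/=np.linalg.norm(d)
        M=np.eye(3)-np.outer(d,d); A.append(M); b.append(M@p["pose"][:3,3])
    return np.linalg.solve(sum(A),sum(b))
E
python3 - <<'E'
from h import *
import pickle
np.set_printoptions(precision=1,suppress=True)
s=env.state(); print(s)
for c in ["scene","side","wrist"]:
    p=env.read_camera(c); cv2.imwrite(f"pics/{c}0.png",p["color"]); pickle.dump(p,open(c+"0.pkl","wb"))
    print(c,p["pose"][:3,3],p.keys())
    for n in ["gauge","knob","index_line","marker_line","setting_block","nest_60","slot_60","nest_75","nest_45","short_block"]:
        for r in env.place_of(n,p)[:3]:
            X=w(p,r["at"]); print(n,round(r["score"],2),X,pix(p,X))
E
```

```text
{'t': 0.0, 'joints': array([-0.1,  0.5,  1.6,  0. ,  1.1, -0.1]), 'qvel': array([-0.,  0.,  0., -0.,  0.,  0.]), 'tau': array([ -0. , -61.3, -25.8,   0.1,   0. ,  -0. ]), 'eef_pos': array([624.8,   0. , 233. ]), 'tcp_rot': array([-3.1, -0. ,  1.6]), 'ft_force': array([-0.6,  0.5, -0.3]), 'moment': array([ 0.1, -0. ,  0. ]), 'grip_force': 0.0, 'opening': 1.0028627046803256}
scene [   3.1 -790.7  901.6] dict_keys(['color', 'camera_matrix', 'pose', 'shot'])
gauge 0.77 [ 523.5 -183.2    1.9] [344.8 292.6]
knob 0.88 [ 499.  -183.9   70.3] [338.  278.9]
index_line 0.97 [ 496.8 -150.4   25.7] [329.1 283.6]
index_line 0.4 [491.2 153.    1.2] [266.6 231.2]
marker_line 0.53 [ 477.7 -145.7   25.7] [322.1 285.9]
marker_line 0.25 [ 526.6 -182.7    0.7] [345.6 292.3]
marker_line 0.24 [ 361.1 -394.6    0.6] [348. 385.]
setting_block 0.75 [ 487.2 -299.9   -2.3] [363.4 329.4]
setting_block 0.72 [671.4 -52.5  -1.7] [355.9 243.8]
setting_block 0.7 [ 361.8 -397.6    0.6] [349.1 385.8]
nest_60 0.91 [490.2 154.6  -0.1] [266.1 231.4]
nest_60 0.76 [489.1 251.4   2.6] [249.6 215. ]
nest_60 0.75 [490.6 204.3 
[... 1151 characters left out ...]
05.2   5.7] [340.6 316.2]
nest_45 0.82 [485.1 154.8   0.8] [344.  307.7]
nest_45 0.79 [492.9 250.6   1.3] [338.8 328.6]
short_block 0.69 [494.5 252.2  22.8] [337.9 319.2]
short_block 0.26 [ 474.8 -142.5   25.8] [351.  248.9]
wrist [626.6  79.  385.2] dict_keys(['color', 'camera_matrix', 'pose', 'shot'])
knob 0.65 [ 494.3 -180.6   75.1] [161.9 421.2]
setting_block 0.9 [597.3  54.    0.2] [275.5 151.9]
setting_block 0.89 [ 574.9 -177.4   32.3] [256.  388.7]
setting_block 0.84 [553.1 -64.3   1.1] [234.1 272.5]
nest_60 0.79 [490.1 155.9   3.1] [146.1  29.3]
slot_60 0.82 [491.2 153.3  27.5] [136.2  26. ]
nest_75 0.79 [490.1 155.9   3.1] [146.1  29.3]
nest_45 0.79 [490.1 155.9   3.1] [146.1  29.3]
```

View pics/wrist0.png

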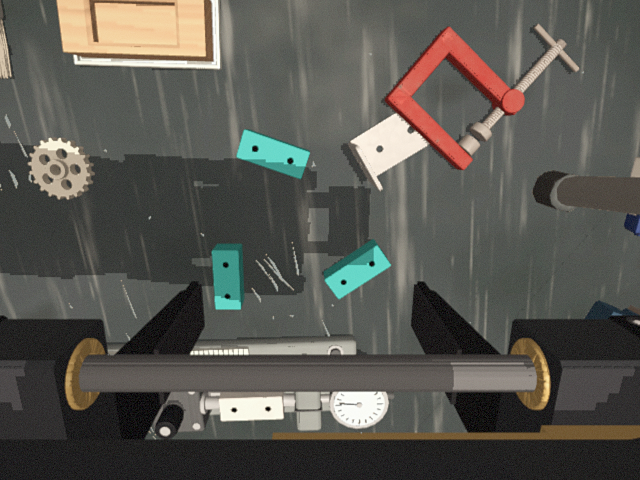

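View pics/scene0.png

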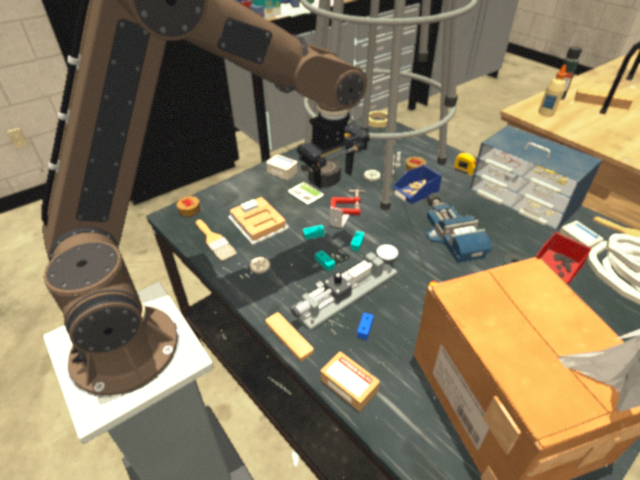

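The wrist picture shows the aluminium block in the gauge at (252,408), three turquoise look-alikes at (273,153), (228,276) and (357,269), and the knob at (170,418). The scene picture shows the rack at (258,218), the blue block at (366,325) and a big carton at lower right.

```bash
python3 - <<'E'
from h import *
import pickle
np.set_printoptions(precision=1,suppress=True)
p=pickle.load(open("scene0.pkl","rb"))
for uv in [(415,355),(425,290),(545,260)]: print([onplane(p,uv,z) for z in (0,150,250)])
a=cv2.resize(p["color"][185:260,215:315],(400,300),interpolation=2)
b=cv2.resize(pickle.load(open("side0.pkl","rb"))["color"][270:345,290:390],(400,300),interpolation=2)
cv2.imwrite("pics/rack.png",np.hstack([a,b]))
q=pickle.load(open("wrist0.pkl","rb")); print(q["pose"],q["camera_matrix"])
for z in (0,150,250): print(onplane(q,(275,435),z),onplane(q,(540,430),z))
E
```

```text
[array([ 532.9, -427.5,    0. ]), array([ 444.8, -487.9,  150. ]), array([ 386. , -528.2,  250. ])]
[array([ 697.5, -301.6,    0. ]), array([ 582., -383.,  150.]), array([ 505. , -437.3,  250. ])]
[array([1043.1, -424.2,    0. ]), array([ 870.1, -485.1,  150. ]), array([ 754.8, -525.8,  250. ])]
[[  1.    0.    0.  626.6]
 [ -0.    1.    0.3  79. ]
 [  0.   -0.3   1.  385.2]
 [  0.    0.    0.    1. ]] [[407.3   0.  307.3]
 [  0.  407.3 242.7]
 [  0.    0.    1. ]]
[ 589.6 -262.4    0. ] [ 891.4 -255.7    0. ]
[ 604.  -129.5  150. ] [ 788.3 -125.4  150. ]
[613.6 -40.9 250. ] [719.6 -38.5 250. ]
```

View pics/rack.png

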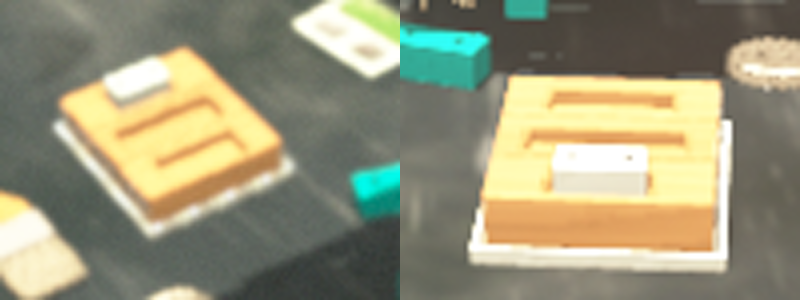

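The 45 mm block sits in the outer nest (y≈252). The middle pocket (y≈204) is the long 75 mm one. The inner pocket (y≈155) is shorter, so that should be nest_60; I'll confirm it from above. Next I look over the gauge.

{"fn": "drive_tool", "kwargs": {"rows": [[[-0.18, -0.125, 0, 0, 0, 0, 0.6], [-0.18, -0.125, 0, 0, 0, 0, 0.6], [-0.18, -0.125, 0, 0, 0, 0, 0.6], [-0.18, -0.125, 0, 0, 0, 0, 0.6], [0, 0, 0, 0, 0, 0.056, 0.6]]]}}

```text
t: 2.28
eef_pos: [498.4, -182.5, 233.9]
tcp_rot: [3.141, 0.0, 1.389]
ft_force: [0.1, 1.6, 0.3]
opening: 0.607
grip_force: 0.0
```

{"fn": "drive_tool", "kwargs": {"rows": [[[0, 0, 0, 0, 0, 0.056, 0.6], [0, 0, 0, 0, 0, 0.056, 0.6], [0, 0, 0, 0, 0, 0.056, 0.6], [0, 0, 0, 0, 0, 0.056, 0.6], [0, 0, 0, 0, 0, 0.055, 0.6]]]}}

```text
t: 2.9
eef_pos: [500.0, -180.0, 233.7]
tcp_rot: [3.141, -0.0, 0.513]
ft_force: [-0.4, 0.2, -0.2]
opening: 0.596
grip_force: 0.0
```

{"fn": "drive_tool", "kwargs": {"rows": [[[0, 0, 0, 0, 0, 0.055, 0.6], [0, 0, 0, 0, 0, 0.055, 0.6], [0, 0, 0, 0, 0, 0.055, 0.6], [0, 0, 0, 0, 0, 0, 0.6], [0, 0, 0, 0, 0, 0, 0.6]]]}}

```text
t: 3.52
eef_pos: [500.0, -180.0, 233.7]
tcp_rot: [3.142, -0.0, 0.004]
ft_force: [0.1, -0.5, 0.6]
opening: 0.6
grip_force: 0.0
```

```bash
cat > look.py <<'E'
from h import *
import pickle,sys
np.set_printoptions(precision=1,suppress=True)
def look(tag,names,cam="wrist"):
    s=env.state(); print(round(s["t"],2),s["eef_pos"],np.round(s["tcp_rot"],4),s["ft_force"],round(s["opening"],3),s["grip_force"])
    p=env.read_camera(cam); cv2.imwrite(f"pics/{tag}.png",p["color"]); pickle.dump(p,open(tag+".pkl","wb"))
    for n in names:
        for r in env.place_of(n,p)[:3]:
            X=w(p,r["at"]); print(n,round(r["score"],2),X,pix(p,X))
    return p
if __name__=="__main__": look(sys.argv[1],sys.argv[2].split(","))
E
python3 look.py g1 gauge,knob,index_line,marker_line,setting_block
```

```text
3.52 [ 500.  -180.   233.7] [ 3.1 -0.   0. ] [ 0.1 -0.5  0.6] 0.6 0.0
gauge 0.77 [ 529.5 -180.2    1.2] [307.3 180.7]
knob 0.94 [ 497.5 -179.4   73.4] [306.2 233.4]
index_line 0.88 [ 500.2 -150.5   25. ] [274.4 216.6]
marker_line 0.9 [ 476.1 -145.7   33.1] [268.8 244.7]
setting_block 0.9 [ 492.3 -303.2   -2.1] [433.5 219. ]
setting_block 0.84 [600.9  51.1   0.4] [48.5 99.5]
setting_block 0.68 [674.4 -59.4  -1. ] [165.    8.1]
```

View pics/g1.png

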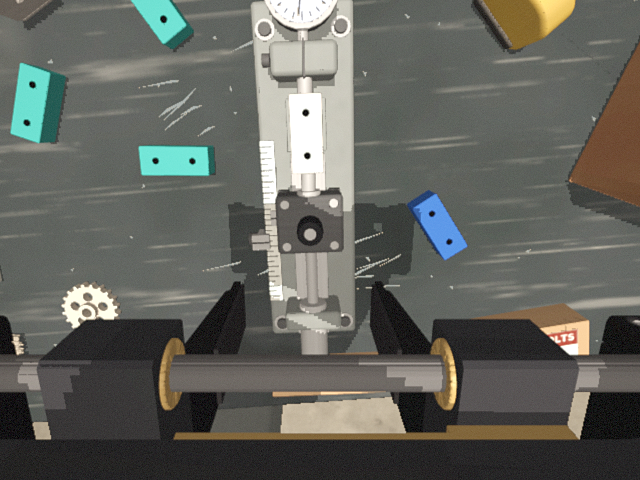

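The aluminium block lies between the anvils at (307,135), under the post at (303,58). The turquoise blocks (176,160), (38,103) and (165,20) and the blue one (438,226) are the look-alikes. Only the grey one fits the description, and I'll confirm it in a crop.

```bash
python3 - <<'E'
import cv2
a=cv2.imread("pics/g1.png")[85:265,240:360]; cv2.imwrite("pics/g1c.png",cv2.resize(a,(400,600),interpolation=cv2.INTER_CUBIC))
E
```

```text
(no output)
```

View pics/g1c.png

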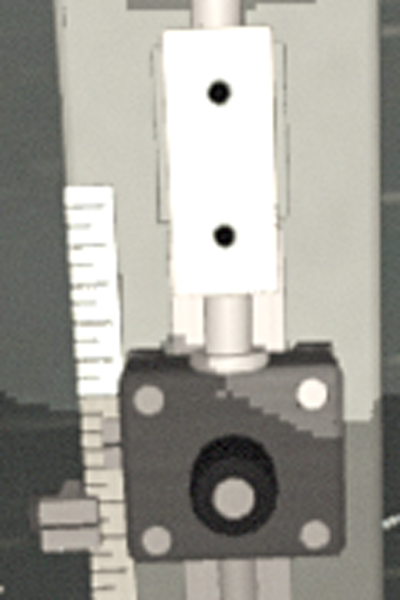

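The crop shows the plain aluminium block with two holes, at crop (218,92) and (224,236). The index plate is at crop (110,430), the marker line at about (70,523).

```bash
python3 - <<'E'
from h import *
import pickle
np.set_printoptions(precision=1,suppress=True)
g=pickle.load(open("g1.pkl","rb")); q=pickle.load(open("wrist0.pkl","rb"))
f=lambda u,v:(240+u/3.3333-.35,85+v/3.3333-.35)
print("holes",tri([q,g],[(266,409),f(218,92)]),tri([q,g],[(234,409.5),f(224,236)]))
for n,uv in dict(TL=(163,28),TR=(270,28),BR=(277,292),BL=(171,293)).items(): print(n,onplane(g,f(*uv),60))
print("holes60",onplane(g,f(218,92),60),onplane(g,f(224,236),60))
print("knobtop",onplane(g,f(233,498),87))
print("marker",onplane(g,f(70,523),28),"index",onplane(g,f(110,430),28))
E
```

```text
holes [ 588.5 -178.1   62.1] [ 557.3 -179.7   60.5]
TL [ 603.  -165.8   60. ]
TR [ 603.1 -189.9   60. ]
BR [ 544.1 -192.3   60. ]
BL [ 543.8 -167.1   60. ]
holes60 [ 589.3 -178.2   60. ] [ 557.1 -179.7   60. ]
knobtop [ 500.7 -181.9   87. ]
marker [ 477.6 -137.7   28. ] index [ 503.6 -149.2   28. ]
```

{"fn": "drive_tool", "kwargs": {"rows": [[[0.15, 0, 0, 0, 0, 0, 0.6], [0.144, -0.005, 0, 0, 0, -0.0096, 0.6], [0, 0, 0.2, 0, 0, 0, 0.6], [0, 0, 0.2, 0, 0, 0, 0.6], [0, 0, 0.16, 0, 0, 0, 0.6]]]}}

```text
t: 4.45
eef_pos: [573.2, -178.5, 91.8]
tcp_rot: [-3.141, 0.001, 0.031]
ft_force: [0.2, -0.3, -0.4]
opening: 0.599
grip_force: 0.0
```

{"fn": "drive_tool", "kwargs": {"rows": [[[0, 0, 0, 0, 0, 0, 0.6], [0, 0, 0.09, 0, 0, 0, 0.6], [0, 0, 0.073, 0, 0, 0, 0.6], [0, 0, 0, 0, 0, 0, 0.6], [0, 0, 0, 0, 0, 0, 0.6]]]}}

```text
t: 5.08
eef_pos: [574.0, -178.9, 53.9]
tcp_rot: [3.141, -0.001, 0.03]
ft_force: [-0.5, 0.4, 1.2]
opening: 0.6
grip_force: 0.0
```

{"fn": "drive_tool", "kwargs": {"rows": [[[0, 0, 0, 0, 0, 0, 0.3], [0, 0, 0, 0, 0, 0, 0.2], [0, 0, 0, 0, 0, 0, 0.0], [0, 0, 0, 0, 0, 0, 0.0], [0, 0, 0, 0, 0, 0, 0.0]]]}}

```text
t: 5.7
eef_pos: [573.5, -178.7, 53.0]
tcp_rot: [3.142, -0.0, 0.03]
ft_force: [-0.7, 0.5, 1.6]
opening: 0.262
grip_force: 30.0
```

{"fn": "drive_tool", "kwargs": {"rows": [[[0, 0, -0.04, 0, 0, 0, 0], [0, 0, -0.1, 0, 0, 0, 0], [0, 0, -0.2, 0, 0, 0, 0], [0, 0, -0.2, 0, 0, 0, 0], [0, 0, -0.18, 0, 0, 0, 0]]]}}

```text
t: 6.32
eef_pos: [573.2, -178.6, 235.4]
tcp_rot: [3.141, -0.001, 0.03]
ft_force: [1.2, -0.5, -0.8]
opening: 0.263
grip_force: 30.0
```

{"fn": "drive_tool", "kwargs": {"rows": [[[-0.06, -0.15, 0, 0, 0, 0, 0], [-0.11, -0.22, 0, 0, 0, 0.0096, 0], [-0.11, -0.22, 0, 0, 0, 0, 0], [-0.11, -0.22, 0, 0, 0, 0, 0], [-0.11, -0.22, 0, 0, 0, 0, 0]]]}}

```text
t: 6.95
eef_pos: [444.4, 78.9, 233.5]
tcp_rot: [-3.142, -0.001, -0.0]
ft_force: [-0.0, 0.2, -0.7]
opening: 0.261
grip_force: 30.0
```

{"fn": "drive_tool", "kwargs": {"rows": [[[-0.07, -0.2, 0, 0, 0, 0, 0], [0, -0.1, 0, 0, 0, 0, 0], [0, 0, 0, 0, 0, 0, 0], [0, 0, 0, 0, 0, 0, 0]]]}}

```text
t: 7.45
eef_pos: [428.2, 151.9, 233.1]
tcp_rot: [3.141, -0.0, 0.0]
ft_force: [0.0, -0.6, -0.8]
opening: 0.26
grip_force: 30.0
```

```bash
python3 look.py r1 slot_60,nest_60,setting_block
```

```text
7.45 [428.2 151.9 233.1] [ 3.1 -0.   0. ] [ 0.  -0.6 -0.8] 0.26 29.9524587392807
slot_60 0.71 [490.7 155.3  23.1] [302.9 145.9]
nest_60 0.62 [490.6 206.6   9.5] [245.9 145.3]
nest_60 0.61 [493.  250.8   3.8] [198.  142.2]
nest_60 0.58 [489.5 158.6   5.1] [299.5 146.3]
setting_block 0.89 [551.3 -64.5   1. ] [554.   73.5]
setting_block 0.72 [599.8  50.4  -0.3] [427.   11.9]
setting_block 0.63 [426.7 154.3 216.5] [301.6 313.2]
```

View pics/r1.png

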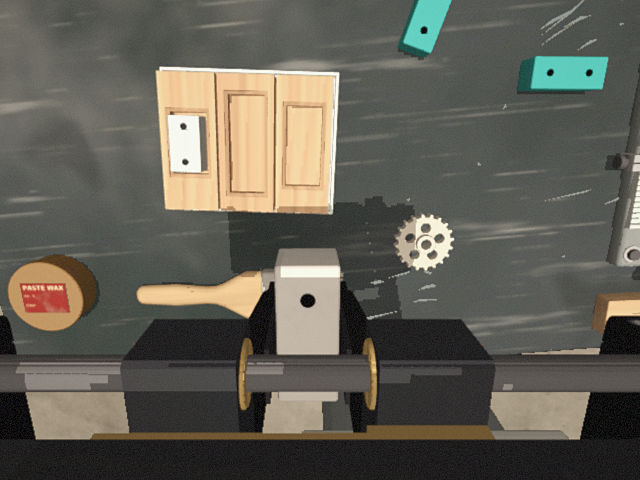

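The rack runs (160–338, 68–213). The right pocket (303,145) is shorter than the middle one (248,143), and the 45 mm block is in the left nest. So the right pocket is the 60 mm slot. I'll enlarge it for accuracy.

```bash
python3 - <<'E'
import cv2
a=cv2.imread("pics/r1.png")[65:220,215:345]; cv2.imwrite("pics/r1c.png",cv2.resize(a,(494,589),interpolation=cv2.INTER_CUBIC))
E
```

```text
(no output)
```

View pics/r1c.png

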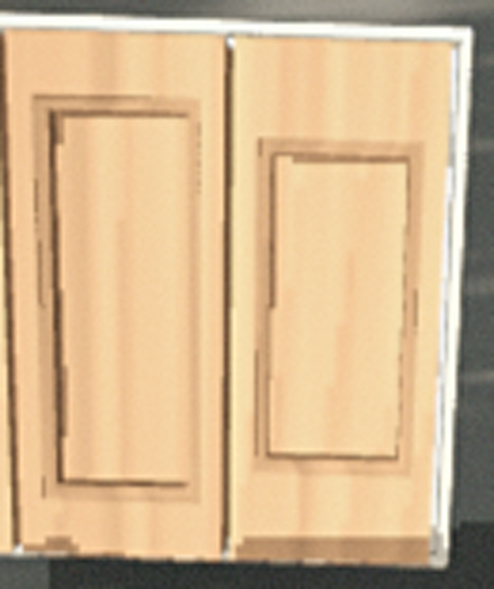

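The pocket's chamfer corners are at crop (262,139), (422,144), (408,474) and (255,470). I'll work out its centre and yaw, and the camera bias from the hole in the held block at (308,300).

```bash
python3 - <<'E'
from h import *
import pickle
np.set_printoptions(precision=2,suppress=True)
g=pickle.load(open("r1.pkl","rb"))
f=lambda u,v:(215+u/3.8-.35,65+v/3.8-.35)
C=[onplane(g,f(*c),34) for c in [(262,139),(422,144),(408,474),(255,470)]]
print(C,np.mean(C,0))
F=[onplane(g,f(*c),22) for c in [(270,155),(411,158),(397,458),(268,455)]]
print(F,np.mean(F,0))
N=[onplane(g,f(*c),34) for c in [(233,37),(453,43),(431,563),(229,553)]]; print(N,np.mean(N,0))
print("hole",onplane(g,(308,300),240))
s=pickle.load(open("scene0.pkl","rb"));d=pickle.load(open("side0.pkl","rb"))
# pocket 60 centres in first two views (crop x4)
print(tri([g,s,d],[f(337,307),(215+201/4,185+149/4),(290+213/4,270+101/4)]))
E
```

```text
[array([526.71, 170.83,  34.  ]), array([525.68, 136.54,  34.  ]), array([454.68, 138.85,  34.  ]), array([455.61, 173.61,  34.  ])] [490.67 154.96  34.  ]
[array([523.96, 169.76,  22.  ]), array([523.31, 138.43,  22.  ]), array([456.59, 141.02,  22.  ]), array([457.31, 171.25,  22.  ])] [490.29 155.11  22.  ]
[array([547.03, 176.6 ,  34.  ]), array([545.84, 130.25,  34.  ]), array([434.05, 133.34,  34.  ]), array([436.43, 179.95,  34.  ])] [490.84 155.03  34.  ]
hole [443.72 151.45 240.  ]
[490.07 155.87  32.22]
```

The present grip reaches 2 mm below the block's underside, so the fingers would foul the nest before the block seats. I'll set it down on clear bench at about (500, 85) and regrasp it higher.

{"fn": "drive_tool", "kwargs": {"rows": [[[0.144, 0.134, 0, 0, 0, 0, 0], [0.143, 0.134, 0, 0, 0, 0.0099, 0], [0, 0, 0.2, 0, 0, 0, 0], [0, 0, 0.24, 0, 0, 0, 0], [0, 0, 0.2, 0, 0, 0, 0]]]}}

```text
t: 8.28
eef_pos: [499.8, 84.6, 71.1]
tcp_rot: [3.142, 0.0, -0.032]
ft_force: [1.0, 0.2, -0.6]
opening: 0.267
grip_force: 30.0
```

{"fn": "drive_tool", "kwargs": {"rows": [[[0, 0, 0.14, 0, 0, 0, 0], [0, 0, 0.04, 0, 0, 0, 0], [0, 0, 0.02, 0, 0, 0, 0], [0, 0, 0, 0, 0, 0, 0], [0, 0, 0, 0, 0, 0, 0]]]}}

```text
t: 8.9
eef_pos: [500.5, 85.5, 24.0]
tcp_rot: [-3.141, -0.002, -0.031]
ft_force: [0.3, -0.6, -1.8]
opening: 0.261
grip_force: 30.0
```

{"fn": "drive_tool", "kwargs": {"rows": [[[0, 0, 0.01, 0, 0, 0, 0], [0, 0, 0, 0, 0, 0, 0], [0, 0, 0, 0, 0, 0, 0.4], [0, 0, 0, 0, 0, 0, 0.4], [0, 0, 0, 0, 0, 0, 0.4]]]}}

```text
t: 9.52
eef_pos: [500.0, 85.5, 20.4]
tcp_rot: [-3.142, -0.0, -0.031]
ft_force: [0.3, 0.4, 0.0]
opening: 0.399
grip_force: 0.0
```

{"fn": "drive_tool", "kwargs": {"rows": [[[0, 0, -0.05, 0, 0, 0, 0.4], [0, 0, 0, 0, 0, 0, 0.4], [0, 0, 0, 0, 0, 0, 0.0], [0, 0, 0, 0, 0, 0, 0.0], [0, 0, 0, 0, 0, 0, 0.0]]]}}

```text
t: 10.15
eef_pos: [500.0, 85.4, 32.9]
tcp_rot: [3.142, 0.0, -0.031]
ft_force: [0.6, -0.4, 3.2]
opening: 0.258
grip_force: 29.9
```

{"fn": "drive_tool", "kwargs": {"rows": [[[0, 0, -0.04, 0, 0, 0, 0], [0, 0, -0.15, 0, 0, 0, 0], [0, 0, -0.2, 0, 0, 0, 0], [0, 0, 0, 0, 0, 0, 0], [0, 0, 0, 0, 0, 0, 0]]]}}

```text
t: 10.78
eef_pos: [499.6, 85.4, 130.2]
tcp_rot: [3.142, 0.0, -0.031]
ft_force: [-0.6, -0.7, -1.0]
opening: 0.259
grip_force: 29.9
```

```bash
python3 look.py h1 setting_block,slot_60; python3 - <<'E'
import cv2
a=cv2.imread("pics/h1.png"); cv2.imwrite("pics/h1c.png",cv2.resize(a[40:440,120:460],None,fx=1.4,fy=1.4))
E
```

```text
10.78 [499.6  85.4 130.2] [ 3.1  0.  -0. ] [-0.6 -0.7 -1. ] 0.259 29.945071041584015
setting_block 0.8 [554.4 -64.9   1.3] [526.7 156.8]
setting_block 0.57 [599.4  50.4  -1.9] [355.7  92.1]
slot_60 0.78 [489.1 154.8  25.8] [203.7 269.9]
```

View pics/h1c.png

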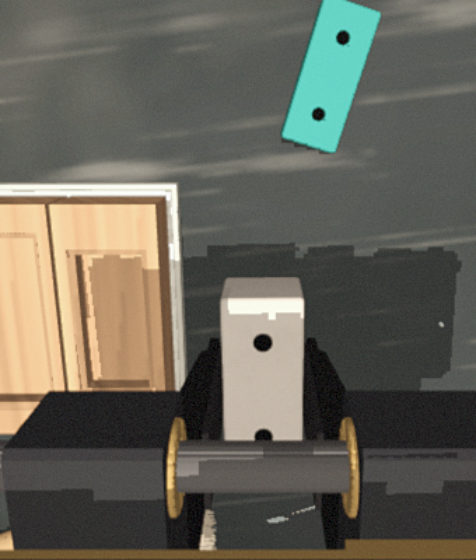

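The block is held level at (308,318) full-frame, with its holes at about (307.9,285) and (307.9,351). The fingers now reach only its upper half.

```bash
python3 - <<'E'
from h import *
import pickle
np.set_printoptions(precision=2,suppress=True)
g=pickle.load(open("h1.pkl","rb"))
f=lambda u,v:(120+u/1.4-.15,40+v/1.4-.15)
print(onplane(g,f(263,343),121.2),onplane(g,f(263,436),121.2),"front mid",onplane(g,f(263,297),121.2))
C=[onplane(g,f(*c),34) for c in [(68,249),(158,249)]]; print(C)
E
```

```text
[514.96  84.68 121.2 ] [483.21  85.67 121.2 ] front mid [529.54  84.22 121.2 ]
[array([527.08, 170.89,  34.  ]), array([525.81, 130.91,  34.  ])]
```

{"fn": "drive_tool", "kwargs": {"rows": [[[-0.023, -0.14, 0, 0, 0, 0, 0], [-0.02, -0.1386, 0, 0, 0, 0, 0], [0, 0, 0.1, 0, 0, 0, 0], [0, 0, 0.132, 0, 0, 0, 0], [0, 0, 0, 0, 0, 0, 0]]]}}

```text
t: 11.55
eef_pos: [490.1, 155.2, 70.1]
tcp_rot: [3.14, 0.005, -0.031]
ft_force: [-0.4, 0.5, -0.1]
opening: 0.257
grip_force: 29.9
```

{"fn": "drive_tool", "kwargs": {"rows": [[[0, 0, 0, 0, 0, 0, 0], [0, 0, 0.02, 0, 0, 0, 0], [0, 0, 0.012, 0, 0, 0, 0], [0, 0, 0, 0, 0, 0, 0]]]}}

```text
t: 12.05
eef_pos: [491.5, 155.3, 64.5]
tcp_rot: [-3.142, -0.0, -0.031]
ft_force: [-0.2, -0.2, -0.5]
opening: 0.258
grip_force: 29.9
```

{"fn": "drive_tool", "kwargs": {"rows": [[[0, 0, 0.01, 0, 0, 0, 0], [0, 0, 0.01, 0, 0, 0, 0], [0, 0, 0.01, 0, 0, 0, 0], [0, 0, 0, 0, 0, 0, 0]]]}}

```text
t: 12.55
eef_pos: [491.3, 155.4, 56.6]
tcp_rot: [3.141, 0.0, -0.031]
ft_force: [-1.1, 0.1, -0.6]
opening: 0.258
grip_force: 29.9
```

{"fn": "drive_tool", "kwargs": {"rows": [[[0, 0, 0.005, 0, 0, 0, 0], [0, 0, 0, 0, 0, 0, 0]]]}}

```text
t: 12.8
eef_pos: [491.4, 155.4, 55.6]
tcp_rot: [3.142, -0.0, -0.031]
ft_force: [-0.8, 0.7, -1.2]
opening: 0.26
grip_force: 29.9
```

Bottom about 0.6 mm above the floor with no contact force; release and rise.

{"fn": "drive_tool", "kwargs": {"rows": [[[0, 0, 0.002, 0, 0, 0, 0], [0, 0, 0, 0, 0, 0, 0.33], [0, 0, 0, 0, 0, 0, 0.36], [0, 0, 0, 0, 0, 0, 0.4]]]}}

```text
t: 13.3
eef_pos: [491.5, 155.4, 55.2]
tcp_rot: [-3.142, -0.0, -0.031]
ft_force: [-0.3, -1.0, 0.1]
opening: 0.391
grip_force: 0.0
```

{"fn": "drive_tool", "kwargs": {"rows": [[[0, 0, -0.1, 0, 0, 0, 0.4], [0, 0, -0.2, 0, 0, 0, 0.4], [-0.1, 0, -0.2, 0, 0, 0, 0.5], [-0.15, 0, -0.2, 0, 0, 0, 0.5], [0, 0, 0, 0, 0, 0, 0.5]]]}}

```text
t: 13.92
eef_pos: [428.3, 157.7, 233.4]
tcp_rot: [-3.14, -0.006, -0.03]
ft_force: [1.1, 0.5, -0.8]
opening: 0.496
grip_force: 0.0
```

```bash
python3 - <<'E'
from look import *
p=look("s1",["setting_block","short_block"])
look("s1side",["setting_block"],"side")
u,v=pix(p,[490,180,34]); u,v=int(u),int(v); print(u,v)
a=p["color"][max(0,v-90):v+90,max(0,u-110):u+110]; cv2.imwrite("pics/s1c.png",cv2.resize(a,None,fx=2.2,fy=2.2,interpolation=2))
b=cv2.imread("pics/s1side.png")[270:345,290:390]; cv2.imwrite("pics/s1d.png",cv2.resize(b,None,fx=4,fy=4))
a=cv2.imread("pics/s1c.png");b=cv2.imread("pics/s1d.png"); h=max(a.shape[0],b.shape[0])
pad=lambda m:cv2.copyMakeBorder(m,0,h-m.shape[0],0,0,cv2.BORDER_CONSTANT)
m=np.hstack([pad(a),pad(b)]); m=m[:600,:]; print(m.shape); cv2.imwrite("pics/s1m.png",cv2.resize(m,None,fx=.9,fy=.9) if m.shape[1]>800 else m)
E
```

```text
13.93 [428.3 157.7 233.4] [-3.1 -0.  -0. ] [ 1.1  0.5 -0.8] 0.496 0.0
setting_block 0.95 [549.2 -65.7   0.5] [558.   69.7]
setting_block 0.93 [598.9  50.1  -0.3] [428.2  11.1]
setting_block 0.89 [494.5 154.9  21.2] [308.2 142.8]
short_block 0.71 [494.4 254.4  23.5] [193.5 146.7]
14.07 [429.2 157.3 229.5] [ 3.1  0.  -0. ] [ 0.5  0.6 -0. ] 0.496 0.0
setting_block 0.93 [595.1  53.7   1.1] [297.7 287.6]
setting_block 0.71 [774.4 114.1   1.3] [215.2 297.4]
setting_block 0.69 [539.9 -61.9  -0.3] [324.4 269.6]
278 149
(396, 884, 3)
```

View pics/s1m.png

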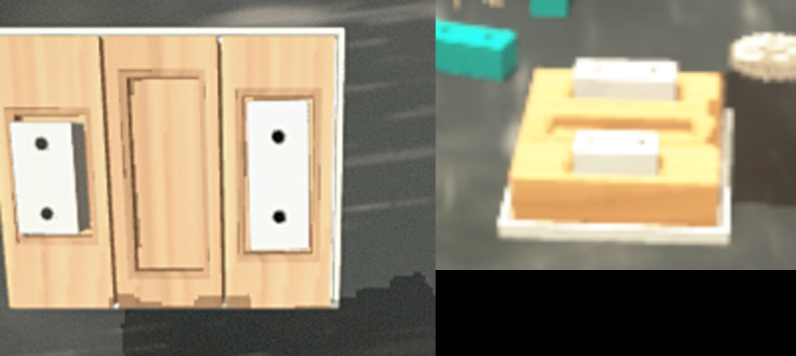

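The setting block lies flat in the right-hand 60 mm pocket at crop (278,175), low like the seated 45 mm block, and the rest of the rack is unchanged. Now to the knob.

{"fn": "drive_tool", "kwargs": {"rows": [[[0, 0, 0, 0, 0, -0.0577, 0.5], [0, 0, 0, 0, 0, -0.0577, 0.5], [0, 0, 0, 0, 0, -0.0577, 0.5], [0, 0, 0, 0, 0, -0.0577, 0.5], [0, 0, 0, 0, 0, -0.0577, 0.5]]]}}

```text
t: 14.8
eef_pos: [429.3, 157.2, 228.7]
tcp_rot: [-3.14, 0.002, 0.881]
ft_force: [0.2, 0.0, 0.8]
opening: 0.496
grip_force: 0.0
```

{"fn": "drive_tool", "kwargs": {"rows": [[[0, 0, 0, 0, 0, -0.0577, 0.5], [0, 0, 0, 0, 0, -0.0577, 0.5], [0, 0, 0, 0, 0, -0.0577, 0.5], [0, 0, 0, 0, 0, -0.0577, 0.5]]]}}

```text
t: 15.3
eef_pos: [429.2, 157.2, 228.7]
tcp_rot: [-3.139, 0.0, 1.606]
ft_force: [0.0, 0.5, 1.0]
opening: 0.499
grip_force: 0.0
```

{"fn": "drive_tool", "kwargs": {"rows": [[[-0.2236, 0.0616, 0, 0, 0, 0, 0.5], [-0.2236, 0.0616, 0, 0, 0, 0, 0.5], [-0.2236, 0.0616, 0, 0, 0, 0, 0.5], [-0.2236, 0.0616, 0, 0, 0, 0, 0.5], [-0.2236, 0.0616, 0, 0, 0, 0, 0.5]]]}}

```text
t: 15.92
eef_pos: [514.7, -122.1, 228.6]
tcp_rot: [-3.14, -0.001, 1.6]
ft_force: [1.3, 0.6, 0.3]
opening: 0.5
grip_force: 0.0
```

{"fn": "drive_tool", "kwargs": {"rows": [[[0, 0, 0, 0, 0, 0, 0.5], [0, 0, 0, 0, 0, 0, 0.5]]]}}

```text
t: 16.18
eef_pos: [513.9, -119.7, 228.8]
tcp_rot: [-3.139, -0.001, 1.599]
ft_force: [-0.3, 0.7, 0.5]
opening: 0.503
grip_force: 0.0
```

```bash
python3 look.py k1 knob,index_line,marker_line,gauge; python3 - <<'E'
import cv2
a=cv2.imread("pics/k1.png")[180:310,190:390]; cv2.imwrite("pics/k1c.png",cv2.resize(a,(800,520),interpolation=cv2.INTER_CUBIC))
E
```

```text
16.18 [ 513.9 -119.7  228.8] [-3.1 -0.   1.6] [-0.3  0.7  0.5] 0.503 0.0
knob 0.92 [ 510.4 -179.1   74.6] [299.5 300.5]
index_line 0.68 [ 512.2 -147.    25.3] [303.4 245.6]
marker_line 0.79 [ 474.5 -144.5   27.5] [261.7 242.4]
gauge 0.69 [ 528.4 -182.3    1.2] [319.1 273.2]
```

View pics/k1c.png

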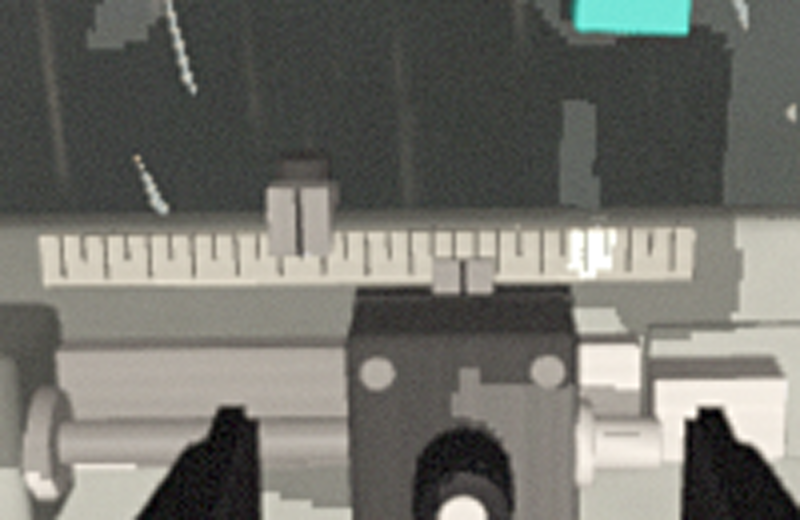

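Crop: the marker line is at column 298 (rows 185–252), the index line at column 463 (rows 260–292). That is 165 px, about 36 mm at 4.6 px/mm. The knob is below it at (463,480). I go down on it with the jaws closing along the gauge.

{"fn": "drive_tool", "kwargs": {"rows": [[[-0.12, -0.0146, 0, 0, 0, 0, 0.5], [-0.121, 0, 0.1, 0, 0, 0, 0.5], [0, 0, 0.2, 0, 0, 0, 0.5], [0, 0, 0.17, 0, 0, 0, 0.5], [0, 0, 0, 0, 0, 0, 0.5]]]}}

```text
t: 17.05
eef_pos: [511.3, -179.1, 110.8]
tcp_rot: [-3.137, -0.002, 1.601]
ft_force: [-0.3, -0.5, 0.9]
opening: 0.498
grip_force: 0.0
```

{"fn": "drive_tool", "kwargs": {"rows": [[[0, 0, 0, 0, 0, 0, 0.5], [0, 0, 0.08, 0, 0, 0, 0.5], [0, 0, 0.041, 0, 0, 0, 0.5], [0, 0, 0, 0, 0, 0, 0.5], [0, 0, 0, 0, 0, 0, 0.5]]]}}

```text
t: 17.68
eef_pos: [512.7, -180.2, 83.3]
tcp_rot: [3.14, 0.001, 1.6]
ft_force: [-0.5, 0.5, -0.3]
opening: 0.501
grip_force: 0.0
```

{"fn": "drive_tool", "kwargs": {"rows": [[[0, 0, 0, 0, 0, 0, 0.3], [0, 0, 0, 0, 0, 0, 0.2], [0, 0, 0, 0, 0, 0, 0], [0, 0, 0, 0, 0, 0, 0], [0, 0, 0, 0, 0, 0, 0]]]}}

```text
t: 18.3
eef_pos: [512.7, -180.1, 82.5]
tcp_rot: [3.141, 0.0, 1.6]
ft_force: [2.3, 1.3, -0.7]
opening: 0.207
grip_force: 30.0
```

{"fn": "drive_tool", "kwargs": {"rows": [[[0, -0.03, 0, 0, 0, 0, 0], [0, -0.04, 0, 0, 0, 0, 0], [0, -0.04, 0, 0, 0, 0, 0], [0, -0.03, 0, 0, 0, 0, 0], [0, 0, 0, 0, 0, 0, 0]]]}}

```text
t: 18.92
eef_pos: [477.6, -181.6, 82.5]
tcp_rot: [3.14, 0.001, 1.6]
ft_force: [7.0, -0.7, -4.1]
opening: 0.204
grip_force: 30.0
```

{"fn": "drive_tool", "kwargs": {"rows": [[[0, 0, 0, 0, 0, 0, 0], [0, 0, 0, 0, 0, 0, 0]]]}}

```text
t: 19.18
eef_pos: [478.1, -181.6, 82.5]
tcp_rot: [3.14, 0.001, 1.6]
ft_force: [6.9, -0.8, -2.4]
opening: 0.203
grip_force: 30.0
```

```bash
python3 - <<'E'
from look import *
p=look("k2",["knob","index_line","marker_line"])
for r in range(2): pass
u,v=map(int,pix(p,[478,-146,28])); print(u,v)
a=p["color"][v-30:v+30,u-40:u+40]; print(u-40,v-30); cv2.imwrite("pics/k2c.png",cv2.resize(a,(800,600),interpolation=cv2.INTER_CUBIC))
E
```

```text
19.18 [ 478.1 -181.6   82.5] [3.1 0.  1.6] [ 6.9 -0.8 -2.4] 0.203 29.999953508377075
knob 0.95 [ 475.  -180.6   74.7] [296.6 312.6]
knob 0.41 [ 477.5 -142.3   30.2] [305.2 204.9]
index_line 0.68 [ 478.6 -150.6   25.6] [306.8 218.9]
marker_line 0.75 [ 475.1 -181.3   74.9] [296.8 314.5]
marker_line 0.7 [ 477.6 -142.8   27.5] [305.4 204.8]
305 211
265 181
```

View pics/k2c.png

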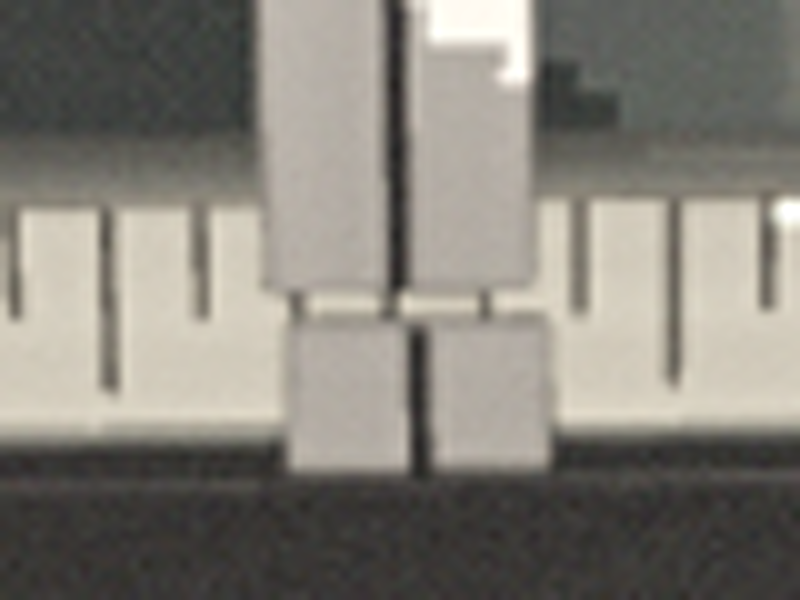

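The marker line ends at crop column ≈400 (row 290) and the index line is at ≈419 (rows 325–470). Allowing for the lines' slight slope, about 0.9 mm of pull is left at 19 px/mm.

{"fn": "drive_tool", "kwargs": {"rows": [[[0, -0.0036, 0, 0, 0, 0, 0], [0, 0, 0, 0, 0, 0, 0], [0, 0, 0, 0, 0, 0, 0], [0, 0, 0, 0, 0, 0, 0]]]}}

```text
t: 19.88
eef_pos: [477.2, -181.6, 82.5]
tcp_rot: [3.139, 0.001, 1.6]
ft_force: [6.2, -0.1, -2.7]
opening: 0.203
grip_force: 30.0
```

```bash
python3 - <<'E'
from look import *
def meas(p):
    g=cv2.cvtColor(p["color"],cv2.COLOR_BGR2GRAY).astype(float); R={}
    for n,rows in dict(m=range(184,209),i=range(215,227)).items():
        o=[]
        for r in rows:
            x=np.arange(300,312); k=300+int(np.argmin(g[r,300:312])); x=np.arange(k-2,k+3); d=np.clip(150-g[r,x],0,None); o.append((r,(d*x).sum()/max(d.sum(),1e-6)))
        R[n]=np.array(o)
    a=np.polyfit(*R["m"].T,1); b=np.polyfit(*R["i"].T,1); rm=R["i"][:,0].mean()
    print("slopes",a[0],b[0],"marker@index row",np.polyval(a,rm),"index",np.polyval(b,rm),"diff mm",(np.polyval(b,rm)-np.polyval(a,rm))/1.92)
    return R
np.set_printoptions(precision=2,suppress=True)
meas(pickle.load(open("k2.pkl","rb")))
p=look("k3",[]); R=meas(p); print(R["m"][:,1],R["i"][:,1])
E
```

```text
slopes 0.016342850505783654 0.02820465209454034 marker@index row 304.59335131989474 index 306.41563606575085 diff mm 0.9491066384667235
19.88 [ 477.17 -181.62   82.52] [3.14 0.   1.6 ] [ 6.21 -0.06 -2.72] 0.203 30.00007063150406
slopes 0.012948068200294342 0.024174203983888688 marker@index row 306.2076564662949 index 306.4045069372068 diff mm 0.10252628693327992
[305.76 305.76 305.75 305.83 305.83 305.83 305.85 305.84 305.85 305.84
 305.83 305.84 305.82 305.87 305.84 305.82 305.9  305.93 305.93 306.
 306.06 306.08 306.07 306.06 306.08] [306.34 306.34 306.37 306.3  306.35 306.32 306.31 306.38 306.43 306.51
 306.62 306.59]
```

The lines agree to about 0.1 mm and the grip is steady at 30 N, so I hand in.

```bash
python3 -c "
from cell import env
print(env.job_done())"
```

```text
the job is handed in; nothing more can be done
None
```

The setting block is seated in its 60 mm slot, and the carriage is held against its spring with the index line level with the marker line to about 0.1 mm. The job was handed in at about 20 s.

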